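# Function test of the pump's emergency stop

## Task

Test the pump's emergency stop, the mushroom button with two wings: push it fully in so that it stays in, then push a wing round clockwise (seen from above) until the button has come all the way out again, and move clear. Nothing is to be gripped or lifted: work gently, with the fingertips or the outside of the fingers. Do not press the plain mushroom button without wings on the other box (it starts the pump), and leave everything else where it is.

Things in the scene. Friction and masses are not known exactly. Their poses are not given: they have to be found in the camera images.
- stop_axis (a point): centre of the lid of the box that carries the winged stop button: white box 110 x 110 mm, its lid 60 mm above the worktop, fixed to the worktop. Its z points up along the button's axis. Box edges run along its x and y; a short black cable gland sticks out of the +x side, low down. The box may stand on either side and is turned up to 0.7 rad
- stop_crown (a point): top centre of the grey winged stop button's head, a mushroom of 48 mm diameter on the axis of its box; released it lies 36 mm above the box's lid and goes down 9 mm when pressed. The head's underside is 19 mm below this point
- wing_left (a point): point in one of the two wings of the stop button, 40 mm from the button's axis, half-way up the wing. Each wing is a bar 10 mm wide and 14 mm high that sticks out straight from the head to 48 mm from the axis (free from 24 mm to 48 mm). With the button not twisted this wing points along +y of stop_axis. Released, the wings' undersides are 16 mm above the box's lid; fully in, 7 mm. Turns and rises with the head
- wing_right (a point): the same point in the opposite wing, which points along -y of stop_axis when the button is not twisted
- stop_press (a joint): how far the stop button is pushed in: 0 released (out), 0.009 m fully in (end stop). No spring: friction of about 6 N holds it wherever it is left, so it needs about 6 N to push in. Twisting clockwise lifts it by an inner cam, whatever its depth: it rises about 1.4 mm per 0.1 rad and is fully out from about 0.72 rad on
- stop_twist (a joint): twist of the stop button in rad, 0 at rest, growing clockwise seen from above, soft end stop at 0.80. Needs up to about 0.15 N m (about 4 N at the wing); a light spring turns it back to 0 when let go, and the button then stays out
- start_crown (a point): top centre of the plain grey mushroom button (48 mm diameter, no wings) on an equal white box, 96 mm above the worktop: the pump's start button, not to be pressed
- start_press (a joint): how far the plain start button is pressed, 0 to 0.007 m, springs back
- stop_station: the fixed white box with the winged button and all it carries; origin on the worktop under its centre
- start_station: the fixed white box with the plain button; origin on the worktop under its centre
- screwdriver: loose screwdriver, 171 mm long, 24 mm thick, lying between the two boxes, pointing away from the robot; leave it alone
- headspace_vial: loose glass vial, 22 mm wide, 62 mm high, standing behind the left box; leave it alone
- septa_pot: loose white pot, 41 mm wide, 42 mm high, standing behind the right box; leave it alone
- beaker: loose beaker, 54 mm wide, 70 mm high, at the back; leave it alone

How it is judged:
By the outcome, as a careful person would: the job done as asked, in the order asked, and still so for the second after the job is handed in, with the robot touching nothing.
It also fails if it takes over 45 s, if anything falls off the work surface, if the arm or the gripper's body presses on something with over 40 N, if the wrist force passes 120 N, or if a joint passes its speed limit or range.

## Robot

A 6-joint arm with a two-finger parallel gripper is mounted at the origin on a cart in front of the work surface, level with it; the furniture and walls round the work are solid. World frame = base frame: x ahead of the robot, y to its left, z up, the work surface at z = 0. Lengths are in mm, angles in rad, forces in N, time in s.
With the tool pointing down it reaches from about 350 to 875 mm from the base axis. Payload 4.2 kg.
Tool frame: the origin (TCP) lies midway between the tips of the shut fingers; the grasp point (between the pads) lies 19 mm behind it; z points along the fingers, y is the line along which they close (so a half turn about z gives the same grasp; the last joint's range is limited). The gripper opens to 85 mm and grips with 20 to 120 N. Pads are 22 mm wide; open, the fingers measure 114 mm over their backs; the gripper's body (76 mm by 85 mm) begins 54 mm behind the grasp point. The pads swing forward as they close: fully open they stand 13 mm farther back than shut.
Start: joints at [1.435, 0.385, 0.008, 0, -1.194, -0.259], TCP at [240.356, 576.912, 193.012] pointing down, gripper open.
Joint ranges: [-3.14, 3.14], [-1.21, 2.06], [-1.07, 1.41], [-3.16, 2.05], [-2.99, -0.16], [-3.1, 3.1]. Speed limits (rad/s): [2.79, 2.79, 3.14, 3.14, 3.14, 3.14].

## Interface

Orientations are given as a unit quaternion [x, y, z, w].
In Python, from bench import read_state, get_image, job_done gives the robot as it stands.
- The arm moves only by the tool servo_tool, never from a script. Its arguments are lists of equal length, an entry for each row: "rotation": the turn, a rotation vector about the world's x, y, z scaled (see below), a list of three; "slide": the shift along the world's x, y, z scaled (see below), a list of three; "grip": the opening, from -1 (shut) to 1 (fully open). In form: {"rotation": [[rx, ry, rz], ...], "slide": [[tx, ty, tz], ...], "grip": [grip, ...]}. A call has 1 to 8 rows; each row is the pose to reach, as a shift and turn from the pose commanded when the call began, turning the shorter way round; what a row does not reach only later rows make up. The controller multiplies each number of a shift by 0.2 m and each number of a turn by 360 degrees. A row lasts 1/8 s, in which the tool goes at most 62.5 mm and 10.7 degrees, less where a joint would pass 70% of its speed; a pose out of reach is approached as far as the arm can. A call with a number of a shift or a turn outside -1 to 1 is refused whole. A call with a gripper value outside its range is refused whole. The fingers move at their own pace and stop on an object; the grip force is fixed at half the most. Time passes only in rows, so rows that repeat a pose let the fingers close. It gives the time, the measured TCP pose, the force, the opening and the grip force at its end, in the units of the state.
- read_state(): the state, without advancing time (a new reading comes with each control period).
- get_image(name): name is "side" or "top" or "wrist"; returns a dict with "image" (400x640x3 uint8, red, green, blue), "depth" (400x640 float32, mm along the optical axis (not along the pixel's ray), 0 where there is no reading), "camera_matrix" (3x3 intrinsics, pixels), "rvec" (rotation vector, rad) and "tvec" (3), from world to camera coordinates, as OpenCV has them; the wrist camera has in their place "hand_eye" (4x4, takes a point from camera to tool coordinates, whose origin is the TCP and whose axes are the flange's). Camera axes: x right, y down, z forward; pixel columns grow to the right and rows downward; lengths in mm; the calibration is good to about 2 mm. A picture is of the moment at which its call begins: read the wrist's pose just before it.
- job_done(): hands the job in; it is judged then, once.
The state is a dict: "clock": time; "joints": joint angles; "joint_vel": joint speeds; "joint_efforts": joint torques, N m; "position": TCP position; "ee_rot": TCP orientation; "contact_force": force on the tool from outside, world axes, zero at the start; "wrist_torque": the same for the moment, N m; "gripper_width": finger opening in mm; "grasp_force": force on a finger pad.
Only numpy, scipy, OpenCV 4.12 (cv2) and the standard library are available. Lean on these libraries where they do the work, as an engineer would, in place of code of your own. Each camera call takes 0.05 s, during which the arm holds its last target. There are 200 camera calls.

## Working session

There is one attempt and no reset: what is moved stays moved. The work goes in short steps, Python scripts to look and compute and a tool call to move; the robot and the scene stay as the last step left them, time stands still between calls to the robot, and variables do not carry over. Pictures are saved under pics/ and viewed, at most 10 in all, crops included, and the job is handed in when it is done.

Besides the shell and the picture viewer there is one more tool, called as name(argument=value, ...) on one line, values as JSON. servo_tool: Moves the arm, as the interface text tells. Shifts and turns lie within -1 to 1; 1 stands for 0.2 m of shift or 360 degrees of turn. Its arguments: {"type":"object","properties":{"rotation":{"type":"array","items":{"type":"array","items":{"type":"number","minimum":-1,"maximum":1}}},"slide":{"type":"array","items":{"type":"array","items":{"type":"number","minimum":-1,"maximum":1}}},"grip":{"type":"array","items":{"type":"number"}}},"required":["rotation","slide","grip"]}

```bash
mkdir -p pics
cat > h.py <<'E'
import numpy as np, cv2
from bench import read_state, get_image, job_done
def snap(name,fn):
    d=get_image(name); cv2.imwrite(fn,d["image"][:,:,::-1]); np.savez(fn[:-4]+'.npz',**d); return d
def world(d,u,v,z=None):
    K=d["camera_matrix"]; R=cv2.Rodrigues(np.array(d["rvec"],float))[0]; t=np.array(d["tvec"],float).ravel()
    ray=np.linalg.inv(K)@[u,v,1]
    if z is None:
        return R.T@(ray*d["depth"][int(v),int(u)]-t)
    o=-R.T@t; r=R.T@ray
    return o+r*(z-o[2])/r[2]
E
python3 - <<'E'
from h import *
s=read_state(); print(s)
snap("top","pics/top.png"); snap("side","pics/side.png")
E
```

```text
{'clock': 0.0, 'joints': array([ 1.43458278e+00,  3.85557603e-01,  6.62905066e-03, -5.01128589e-04,
       -1.19398094e+00, -2.58585236e-01]), 'joint_vel': array([-2.31040773e-04,  9.16277716e-04, -4.76621431e-06,  6.06470792e-05,
       -5.46597334e-06,  6.61482536e-04]), 'joint_efforts': array([ 5.79443804e-04, -3.92290199e+01,  1.88399005e+01,  4.18610618e+00,
       -4.66976126e-03, -5.39028491e-06]), 'position': array([240.12696274, 576.31452819, 191.92197606]), 'ee_rot': array([ 9.80561216e-01, -1.96210427e-01, -1.67844196e-04,  1.06884416e-03]), 'contact_force': array([ 0.22814942, -0.56317796, -0.20499471]), 'wrist_torque': array([-0.03070473,  0.00546189,  0.03291077]), 'grasp_force': 0.0, 'gripper_width': 85.56332912631711}
```

View pics/top.png

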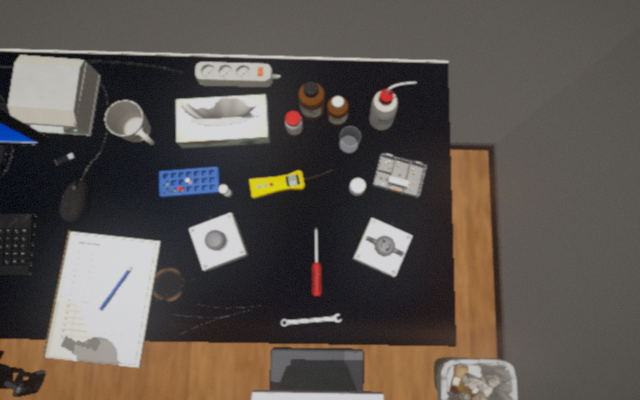

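View pics/side.png

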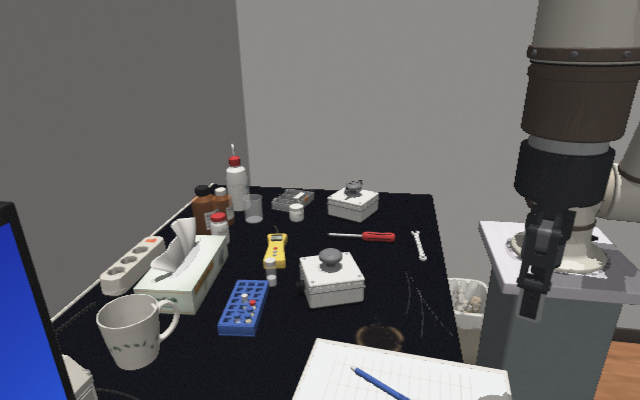

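Top view: the winged button is at about (385,245) on the right box, the plain button at (216,241) on the left box, and the screwdriver at (317,265) between them. I'll enlarge the stop button.

Run:
```python
from h import *
d=dict(np.load("pics/top.npz"))
c=d["image"][210:282,340:424,::-1]
cv2.imwrite("pics/crop.png",cv2.resize(c,None,fx=8,fy=8,interpolation=cv2.INTER_CUBIC))
for p in [(384,245),(216,241),(384,268),(345,290)]: print(p,world(d,*p).round(1))
# white lid mask
im=d["image"].astype(int); m=(im.min(2)>130).astype(np.uint8)
m2=np.zeros_like(m); m2[210:282,345:420]=m[210:282,345:420]
cs=max(cv2.findContours(m2,cv2.RETR_EXTERNAL,cv2.CHAIN_APPROX_NONE)[0],key=cv2.contourArea)
P=np.array([world(d,*p[0],z=60)[:2] for p in cs],np.float32)
print(cv2.minAreaRect(P), cv2.minAreaRect(cs))
# head + wings by depth height
pts=[]
for v in range(215,280):
  for u in range(350,416):
    w=world(d,u,v)
    if d["depth"][v,u]>0 and 70<w[2]<110: pts.append(w)
pts=np.array(pts); print(len(pts),pts.mean(0),np.percentile(pts[:,2],[5,50,95]))
top=pts[pts[:,2]>92]; print(len(top),top.mean(0) if len(top) else 0)
r=pts[:,:2]-pts[:,:2].mean(0); e,V=np.linalg.eigh(r.T@r); print(e,V[:,1],np.degrees(np.arctan2(V[1,1],V[0,1])), (r@V).min(0),(r@V).max(0))
```

```text
(384, 245) [ 499.5 -149.2   95. ]
(216, 241) [501.1 245.9  93.5]
(384, 268) [ 447.4 -153.7   60.6]
(345, 290) [393.6 -63.9   0.8]
((499.3688659667969, -151.37429809570312), (111.23736572265625, 111.0939712524414), 66.69692993164062) ((382.9845275878906, 246.6597900390625), (46.40132141113281, 45.48750686645508), 23.962486267089844)
406 [ 499.02013447 -150.03081213   91.48820966] [84.39780639 91.96829656 97.31345362]
202 [ 499.84313575 -150.4123841    94.5532589 ]
[ 46063.2518809 160969.6752169] [0.39425865 0.91899952] 66.78025425171997 [-24.74206469 -47.31876832] [22.3672083  46.78570648]
```

View pics/crop.png

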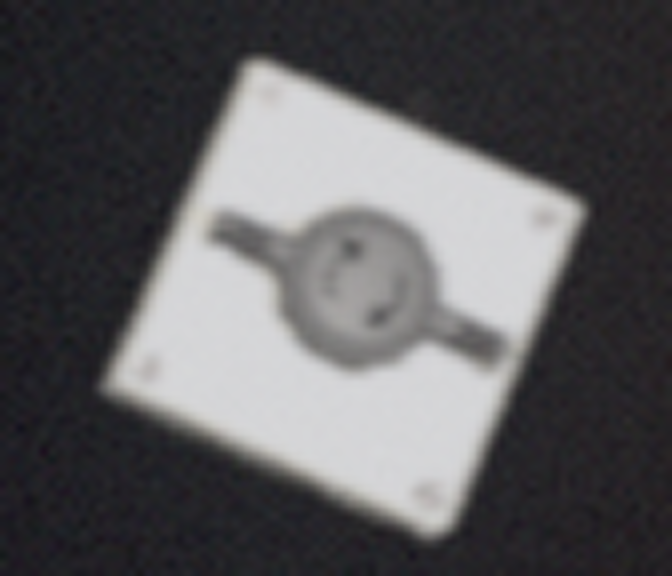

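Stop button: centre is about (499.5, -150.5), and the lid fits 111 x 111 mm, which agrees with the given size. The wings point along 66.7°, so the box yaw is about -23.3°. I'll approach above it with the gripper shut, turned -90° so the finger's outer side can later face the wing.

servo_tool(rotation=[[0,0,-0.0625],[0,0,-0.0625],[0,0,-0.0625],[0,0,-0.0625],[0,0,-0.0625]], slide=[[0.325,-0.91,0],[0.325,-0.91,0],[0.325,-0.91,0],[0.325,-0.91,0],[0.325,-0.91,0]], grip=[-1,-1,-1,-1,-1])

```text
clock: 0.72
position: [305.6, 394.9, 193.2]
ee_rot: [0.923, -0.384, -0.0, -0.0]
contact_force: [0.6, 0.4, 0.5]
gripper_width: -0.0
grasp_force: 0.0
```

servo_tool(rotation=[[0,0,-0.0625],[0,0,-0.0625],[0,0,-0.0625],[0,0,-0.0625],[0,0,-0.0625]], slide=[[0.325,-0.91,0],[0.325,-0.91,0],[0.325,-0.91,0],[0.325,-0.91,0],[0.325,-0.91,0]], grip=[-1,-1,-1,-1,-1])

```text
clock: 1.35
position: [370.8, 213.9, 193.0]
ee_rot: [0.831, -0.556, 0.0, -0.0]
contact_force: [0.2, 0.6, -0.5]
gripper_width: 0.2
grasp_force: 0.0
```

servo_tool(rotation=[[0,0,-0.0625],[0,0,-0.0625],[0,0,-0.0625],[0,0,-0.0625],[0,0,-0.0625]], slide=[[0.325,-0.91,0],[0.325,-0.91,0],[0.325,-0.91,0],[0.325,-0.91,0],[0.325,-0.91,0]], grip=[-1,-1,-1,-1,-1])

```text
clock: 1.98
position: [435.9, 32.0, 192.7]
ee_rot: [-0.707, 0.708, 0.0, -0.0]
contact_force: [-0.7, 0.5, 0.5]
gripper_width: 0.2
grasp_force: 0.0
```

servo_tool(rotation=[[0,0,-0.0625],[0,0,-0.0625],[0,0,-0.0625],[0,0,-0.0625],[0,0,-0.0625],[0,0,-0.0625]], slide=[[0.325,-0.91,0],[0.325,-0.91,0],[0.325,-0.91,0],[0.325,-0.91,0],[0.325,-0.91,0],[0.325,-0.91,0]], grip=[-1,-1,-1,-1,-1,-1])

```text
clock: 2.72
position: [500.4, -149.0, 193.1]
ee_rot: [-0.556, 0.831, 0.0, 0.0]
contact_force: [-0.1, -0.5, -0.4]
gripper_width: -0.1
grasp_force: 0.0
```

servo_tool(rotation=[[0,0,0],[0,0,0],[0,0,0],[0,0,0],[0,0,0]], slide=[[0,-0.005,-0.2],[0,-0.005,-0.35],[0,-0.005,-0.43],[0,-0.005,-0.46],[0,-0.005,-0.46]], grip=[-1,-1,-1,-1,-1])

```text
clock: 3.35
position: [500.6, -151.2, 101.4]
ee_rot: [-0.555, 0.832, -0.0, 0.0]
contact_force: [0.2, -0.1, -0.1]
gripper_width: 0.1
grasp_force: 0.0
```

servo_tool(rotation=[[0,0,0],[0,0,0],[0,0,0],[0,0,0],[0,0,0],[0,0,0]], slide=[[0,0,-0.01],[0,0,-0.02],[0,0,-0.03],[0,0,-0.04],[0,0,-0.05],[0,0,-0.05]], grip=[-1,-1,-1,-1,-1,-1])

```text
clock: 4.1
position: [500.2, -152.1, 90.7]
ee_rot: [-0.555, 0.832, 0.0, -0.0]
contact_force: [1.3, -0.1, -0.4]
gripper_width: -0.5
grasp_force: 0.0
```

servo_tool(rotation=[[0,0,0],[0,0,0]], slide=[[0,0,-0.01],[0,0,-0.015]], grip=[-1,-1])

```text
clock: 4.35
position: [500.3, -152.1, 87.9]
ee_rot: [-0.555, 0.832, 0.0, -0.0]
contact_force: [0.4, 0.2, -0.1]
gripper_width: 0.4
grasp_force: 0.0
```

servo_tool(rotation=[[0,0,0],[0,0,0]], slide=[[0,0,-0.01],[0,0,-0.01]], grip=[-1,-1])

```text
clock: 4.6
position: [500.2, -152.1, 85.8]
ee_rot: [-0.555, 0.832, 0.0, -0.0]
contact_force: [-0.5, -0.5, 0.0]
gripper_width: 0.0
grasp_force: 0.0
```

No contact force at a height where the crown should already be pressed. I'll look.

Run:
```python
from h import *
d=snap("side","pics/s2.png"); t=snap("top","pics/t2.png"); w=snap("wrist","pics/w2.png")
a=cv2.resize(d["image"][150:240,290:420,::-1],(780,540),interpolation=cv2.INTER_CUBIC)
b=w["image"][:,:,::-1]
cv2.imwrite("pics/m2.png",np.vstack([cv2.resize(a,(433,300)),cv2.resize(b,(433,271))]))
s=read_state(); print(s["contact_force"],s["joint_efforts"],s["position"])
```

```text
[-0.18699341 -0.00951579 -0.60024546] [-1.43951242e-03 -3.24180615e+01  1.53659713e+01  3.41482133e+00
 -1.11818561e-03 -3.53273677e-06] [ 500.40519665 -152.09694269   86.04041831]
```

View pics/m2.png

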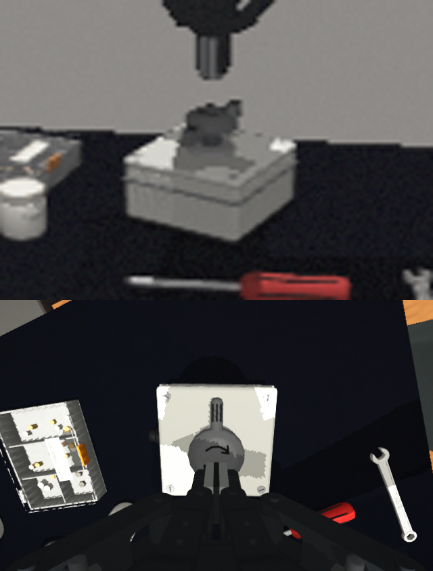

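The side view shows the shut fingertips clearly above the crown, not on it. The wrist view shows the tips over the near part of the head. I'll measure the tip position with depth.

Run:
```python
from h import *
d=dict(np.load("pics/s2.npz"))
# project predicted points
for n,p in [("tcp",(500.4,-152.1,86)),("crown",(499.5,-150.5,96)),("lid",(499.5,-150.5,60))]:
    print(n,cv2.projectPoints(np.array([p],float),np.array(d["rvec"],float),np.array(d["tvec"],float),d["camera_matrix"],None)[0].ravel())
for v in range(152,192,2):
    print(v,[tuple(world(d,u,v).round().astype(int)) if d["depth"][v,u]>0 else 0 for u in (350,353,356)])
```

```text
tcp [353.06864101 185.94293154]
crown [353.38700519 182.83796076]
lid [353.17990146 194.6657959 ]
152 [(np.int64(509), np.int64(-142), np.int64(188)), (np.int64(501), np.int64(-138), np.int64(189)), (np.int64(492), np.int64(-135), np.int64(191))]
154 [(np.int64(510), np.int64(-143), np.int64(182)), (np.int64(503), np.int64(-159), np.int64(178)), (np.int64(493), np.int64(-138), np.int64(184))]
156 [(np.int64(510), np.int64(-146), np.int64(176)), (np.int64(500), np.int64(-135), np.int64(179)), (np.int64(492), np.int64(-137), np.int64(179))]
158 [(np.int64(509), np.int64(-142), np.int64(171)), (np.int64(501), np.int64(-143), np.int64(171)), (np.int64(492), np.int64(-136), np.int64(173))]
160 [(np.int64(509), np.int64(-142), np.int64(165)), (np.int64(501), np.int64(-141), np.int64(166)), (np.int64(492), np.int64(-139), np.int64(167))]
162 [(np.int64(509), np.int64(-142), np.int64(160)), (np.int64(501), np.int64(-142), np.int64(160)), (np.int64(492), np.int64(-141), np.int64(161))]
164 [(np.int64(509), np.int64(-144), np.int64(153)), (np.int64(501), np.int64(-141), np.int64(154)), (np.int
[... 1265 characters left out ...]
(-156), np.int64(96)), (np.int64(501), np.int64(-157), np.int64(96)), (np.int64(493), np.int64(-157), np.int64(96))]
184 [(np.int64(508), np.int64(-136), np.int64(97)), (np.int64(500), np.int64(-141), np.int64(96)), (np.int64(491), np.int64(-143), np.int64(96))]
186 [(np.int64(507), np.int64(-131), np.int64(93)), (np.int64(498), np.int64(-128), np.int64(95)), (np.int64(491), np.int64(-139), np.int64(91))]
188 [(np.int64(507), np.int64(-128), np.int64(88)), (np.int64(499), np.int64(-131), np.int64(88)), (np.int64(490), np.int64(-131), np.int64(88))]
190 [(np.int64(506), np.int64(-124), np.int64(84)), (np.int64(498), np.int64(-131), np.int64(82)), (np.int64(490), np.int64(-130), np.int64(83))]
```

Depth puts the fingertips at z of about 127 while the reported TCP is 86. The crown reads 96, as it should, so the camera is sound and the reported TCP lies about 42 mm beyond the real tips. XY agrees. I'll go on by vision and contact force, in small steps.

servo_tool(rotation=[[0,0,0],[0,0,0],[0,0,0],[0,0,0]], slide=[[0,0.005,-0.05],[0,0.005,-0.09],[0,0.005,-0.12],[0,0.005,-0.12]], grip=[-1,-1,-1,-1])

```text
clock: 5.25
position: [499.8, -151.1, 61.2]
ee_rot: [-0.555, 0.832, 0.0, -0.001]
contact_force: [0.4, 0.3, 0.6]
gripper_width: -0.1
grasp_force: 0.0
```

servo_tool(rotation=[[0,0,0],[0,0,0]], slide=[[0,0,-0.01],[0,0,-0.02]], grip=[-1,-1])

```text
clock: 5.5
position: [500.6, -151.1, 58.1]
ee_rot: [-0.555, 0.832, -0.0, 0.0]
contact_force: [-0.7, 0.2, 0.0]
gripper_width: -0.1
grasp_force: 0.0
```

servo_tool(rotation=[[0,0,0],[0,0,0]], slide=[[0,0,-0.01],[0,0,-0.02]], grip=[-1,-1])

```text
clock: 5.75
position: [500.7, -151.2, 55.0]
ee_rot: [-0.555, 0.832, -0.0, 0.0]
contact_force: [-2.2, 0.6, 5.8]
gripper_width: -0.2
grasp_force: 3.1
```

Contact at a reported z of about 55, so the offset is about 41 mm as measured. Now pressing.

servo_tool(rotation=[[0,0,0],[0,0,0],[0,0,0]], slide=[[0,0,-0.01],[0,0,-0.02],[0,0,-0.03]], grip=[-1,-1,-1])

```text
clock: 6.12
position: [500.7, -151.2, 49.1]
ee_rot: [-0.555, 0.832, -0.0, 0.0]
contact_force: [-1.8, 1.6, 6.4]
gripper_width: -0.1
grasp_force: 3.1
```

servo_tool(rotation=[[0,0,0],[0,0,0]], slide=[[0,0,-0.005],[0,0,-0.01]], grip=[-1,-1])

```text
clock: 6.38
position: [500.9, -151.3, 48.0]
ee_rot: [-0.555, 0.832, -0.001, 0.0]
contact_force: [-5.6, 2.6, 14.3]
gripper_width: -0.1
grasp_force: 7.7
```

servo_tool(rotation=[[0,0,0],[0,0,0]], slide=[[0,0,-0.005],[0,0,-0.005]], grip=[-1,-1])

```text
clock: 6.62
position: [501.0, -151.3, 47.9]
ee_rot: [-0.555, 0.832, -0.001, 0.0]
contact_force: [-6.0, 1.7, 16.7]
gripper_width: -0.1
grasp_force: 8.4
```

The button bottomed out: force rose to 17 N with no further travel after about 8-9 mm. Next I lift, move beside the left wing and check.

servo_tool(rotation=[[0,0,0],[0,0,0],[0,0,0],[0,0,0],[0,0,0]], slide=[[0,0,0.1],[0,0,0.18],[-0.03,0.12,0.18],[-0.065,0.245,0.18],[-0.065,0.245,0.18]], grip=[-1,-1,-1,-1,-1])

```text
clock: 7.25
position: [487.0, -101.1, 81.2]
ee_rot: [-0.556, 0.831, 0.0, 0.0]
contact_force: [-0.6, 0.5, 0.4]
gripper_width: -0.0
grasp_force: 0.0
```

Run:
```python
from h import *
s=read_state(); print(s["position"])
d=snap("side","pics/s3.png"); t=snap("top","pics/t3.png"); w=snap("wrist","pics/w3.png")
a=cv2.resize(d["image"][150:240,290:420,::-1],(433,300),interpolation=cv2.INTER_CUBIC)
cv2.imwrite("pics/m3.png",np.vstack([a,cv2.resize(w["image"][:,:,::-1],(433,271))]))
for v in range(176,196,2):
    print(v,[tuple(int(x) for x in world(d,u,v)) if d["depth"][v,u]>0 else 0 for u in (347,350,353,356,359)])
```

```text
[ 487.03596183 -101.14107051   81.21225367]
176 [(582, -743, -89), (569, -742, -88), (495, -92, 136), (486, -85, 139), (479, -90, 137)]
178 [(580, -729, -93), (568, -735, -94), (495, -92, 130), (487, -89, 132), (479, -92, 131)]
180 [(582, -742, -106), (569, -743, -106), (495, -93, 124), (487, -90, 126), (479, -100, 122)]
182 [(581, -740, -114), (569, -744, -115), (556, -740, -114), (543, -738, -112), (530, -740, -112)]
184 [(581, -739, -123), (569, -741, -124), (501, -161, 88), (543, -741, -122), (485, -180, 82)]
186 [(517, -152, 84), (508, -150, 86), (500, -145, 88), (491, -149, 87), (483, -152, 86)]
188 [(516, -140, 83), (507, -137, 84), (498, -135, 85), (490, -134, 86), (482, -143, 83)]
190 [(515, -134, 79), (507, -134, 80), (498, -128, 82), (490, -134, 80), (482, -137, 79)]
192 [(513, -114, 81), (506, -125, 77), (498, -130, 76), (489, -130, 76), (481, -136, 74)]
194 [(512, -107, 77), (506, -125, 71), (499, -142, 65), (490, -144, 64), (482, -144, 65)]
```

View pics/m3.png

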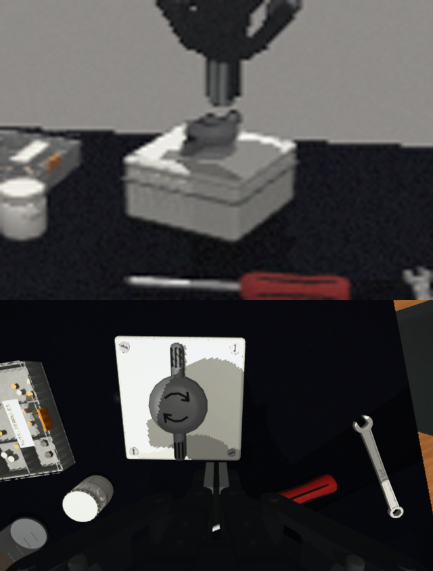

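The crown now reads 87-88, so it is in and staying in. The shut finger is beside the left wing. Now descending to a tip height of about 70 (reported 30), then moving toward the wing.

servo_tool(rotation=[[0,0,0],[0,0,0],[0,0,0],[0,0,0]], slide=[[0,0,-0.12],[0,0,-0.21],[0,0,-0.255],[0,0,-0.255]], grip=[-1,-1,-1,-1])

```text
clock: 7.9
position: [487.2, -102.5, 29.5]
ee_rot: [-0.554, 0.832, 0.0, -0.001]
contact_force: [1.3, -0.1, 0.9]
gripper_width: 0.2
grasp_force: 0.0
```

servo_tool(rotation=[[0,0,0],[0,0,0],[0,0,0]], slide=[[0.023,-0.01,0],[0.046,-0.02,0],[0.046,-0.02,0]], grip=[-1,-1,-1])

```text
clock: 8.28
position: [497.5, -106.2, 30.5]
ee_rot: [-0.555, 0.832, -0.0, 0.001]
contact_force: [-0.2, 0.1, 1.1]
gripper_width: -0.0
grasp_force: 0.0
```

servo_tool(rotation=[[0,0,0],[0,0,0]], slide=[[0.009,-0.004,0],[0.014,-0.006,0]], grip=[-1,-1])

```text
clock: 8.52
position: [499.4, -107.3, 30.1]
ee_rot: [-0.555, 0.832, -0.0, 0.0]
contact_force: [-0.0, -0.5, -0.5]
gripper_width: -0.1
grasp_force: 0.0
```

servo_tool(rotation=[[0,0,0],[0,0,0]], slide=[[0.009,-0.004,0],[0.009,-0.004,0]], grip=[-1,-1])

```text
clock: 8.78
position: [501.1, -108.0, 29.9]
ee_rot: [-0.555, 0.832, 0.0, -0.0]
contact_force: [-0.1, 0.6, 0.3]
gripper_width: -0.2
grasp_force: 0.3
```

servo_tool(rotation=[[0,0,0],[0,0,0]], slide=[[0.009,-0.004,0],[0.009,-0.004,0]], grip=[-1,-1])

```text
clock: 9.02
position: [502.3, -108.7, 29.9]
ee_rot: [-0.555, 0.832, 0.001, -0.0]
contact_force: [-2.2, 3.6, 1.5]
gripper_width: -0.4
grasp_force: 1.7
```

Contact with the wing (about 4 N), with the finger centre 14 mm behind the wing line. Computing the arc.

Run:
```python
import numpy as np
def p(th,r=39.5,h=14):
    f=np.radians(66.7)-th; u=np.array([np.cos(f),np.sin(f)]); d=np.array([np.sin(f),-np.cos(f)])
    return r*u-h*d
for th in np.arange(0.1,0.86,0.1/2): print(round(th,2),((p(th)-p(0))/200).round(4),round(-th/2/np.pi,4))
```

```text
0.1 [ 0.0208 -0.0024] -0.0159
0.15 [ 0.0311 -0.0044] -0.0239
0.2 [ 0.0413 -0.0069] -0.0318
0.25 [ 0.0513 -0.0099] -0.0398
0.3 [ 0.0612 -0.0134] -0.0477
0.35 [ 0.0709 -0.0174] -0.0557
0.4 [ 0.0803 -0.0219] -0.0637
0.45 [ 0.0896 -0.0268] -0.0716
0.5 [ 0.0985 -0.0322] -0.0796
0.55 [ 0.1072 -0.0381] -0.0875
0.6 [ 0.1156 -0.0443] -0.0955
0.65 [ 0.1237 -0.051 ] -0.1035
0.7 [ 0.1314 -0.0581] -0.1114
0.75 [ 0.1388 -0.0655] -0.1194
0.8 [ 0.1458 -0.0733] -0.1273
0.85 [ 0.1524 -0.0815] -0.1353
```

servo_tool(rotation=[[0,0,-0.008],[0,0,-0.016],[0,0,-0.024],[0,0,-0.032],[0,0,-0.04],[0,0,-0.048],[0,0,-0.056],[0,0,-0.064]], slide=[[0.0105,-0.001,0],[0.021,-0.0025,0],[0.031,-0.0045,0],[0.0415,-0.007,0],[0.0515,-0.01,0],[0.061,-0.0135,0],[0.071,-0.0175,0],[0.0805,-0.022,0]], grip=[-1,-1,-1,-1,-1,-1,-1,-1])

```text
clock: 10.02
position: [517.0, -112.3, 30.1]
ee_rot: [-0.376, 0.926, 0.001, -0.002]
contact_force: [-6.3, 7.3, 7.3]
gripper_width: 0.2
grasp_force: 4.9
```

servo_tool(rotation=[[0,0,-0.008],[0,0,-0.016],[0,0,-0.024],[0,0,-0.032],[0,0,-0.04],[0,0,-0.048],[0,0,-0.056],[0,0,-0.056]], slide=[[0.009,-0.005,0],[0.018,-0.0105,0],[0.0265,-0.016,0],[0.035,-0.0225,0],[0.0435,-0.029,0],[0.051,-0.036,0],[0.0585,-0.0435,0],[0.0585,-0.0435,0]], grip=[-1,-1,-1,-1,-1,-1,-1,-1])

```text
clock: 11.02
position: [530.1, -119.0, 31.1]
ee_rot: [-0.21, 0.978, 0.002, -0.0]
contact_force: [-7.2, 16.3, 12.7]
gripper_width: -0.3
grasp_force: 9.3
```

Run:
```python
from h import *
t=snap("top","pics/t4.png"); d=snap("side","pics/s4.png"); w=snap("wrist","pics/w4.png")
a=cv2.resize(d["image"][150:240,290:420,::-1],(433,300),interpolation=cv2.INTER_CUBIC)
cv2.imwrite("pics/m4.png",np.vstack([a,cv2.resize(w["image"][:,:,::-1],(433,271))]))
for n in ("pics/s.npz",):pass
for f in ("s3","s4"):
    d=dict(np.load(f"pics/{f}.npz"))
    Z=[world(d,u,v) for v in range(176,192) for u in range(344,366) if d["depth"][v,u]>0]
    Z=np.array([p for p in Z if np.hypot(p[0]-499.5,p[1]+150.5)<15 and p[2]<110]); print(f,len(Z),np.percentile(Z[:,2],[50,90]))
```

```text
s3 35 [86.98912214 88.46559467]
s4 36 [95.23225083 96.55514628]
```

View pics/m4.png

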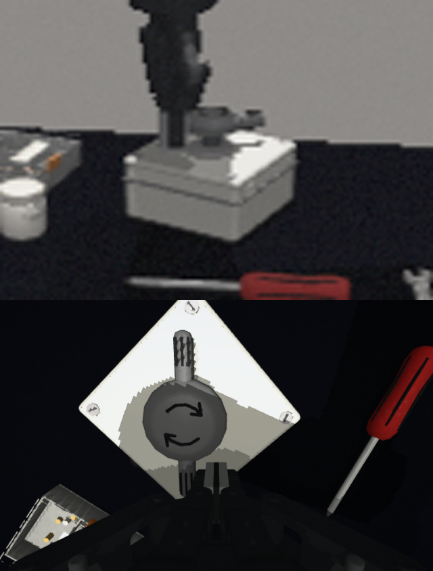

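The crown has risen to about 95.5-96.5 and the wing is turned about 0.7 rad. A little further makes sure it is fully out.

servo_tool(rotation=[[0,0,-0.006],[0,0,-0.012],[0,0,-0.012]], slide=[[0.003,-0.008,0],[0.006,-0.016,0],[0.006,-0.016,0]], grip=[-1,-1,-1])

```text
clock: 11.55
position: [533.0, -121.1, 31.9]
ee_rot: [-0.173, 0.985, 0.002, 0.002]
contact_force: [-5.9, 21.3, 14.9]
gripper_width: 0.1
grasp_force: 11.3
```

Twist is about 0.76 rad, against the soft end, so the button is fully out. I'll let the wing back gently along the arc, then clear it and lift.

servo_tool(rotation=[[0,0,0.016],[0,0,0.032],[0,0,0.048],[0,0,0.064],[0,0,0.08],[0,0,0.096],[0,0,0.112],[0,0,0.128]], slide=[[-0.0145,0.015,0],[-0.03,0.029,0],[-0.047,0.041,0],[-0.0655,0.0515,0],[-0.0845,0.06,0],[-0.1045,0.0665,0],[-0.125,0.071,0],[-0.1455,0.0735,0]], grip=[-1,-1,-1,-1,-1,-1,-1,-1])

```text
clock: 12.55
position: [503.5, -110.6, 30.1]
ee_rot: [-0.546, 0.838, -0.001, 0.001]
contact_force: [-0.6, -0.3, -0.8]
gripper_width: -0.1
grasp_force: 0.0
```

servo_tool(rotation=[[0,0,0],[0,0,0],[0,0,0],[0,0,0],[0,0,0],[0,0,0]], slide=[[-0.04,0.017,0],[-0.085,0.037,0],[-0.085,0.037,0.2],[-0.085,0.037,0.45],[-0.085,0.037,0.7],[-0.085,0.037,0.7]], grip=[-1,-1,-1,-1,-1,-1])

```text
clock: 13.3
position: [488.5, -102.9, 174.5]
ee_rot: [-0.544, 0.839, -0.003, 0.004]
contact_force: [-0.4, 0.6, -1.1]
gripper_width: 0.0
grasp_force: 0.0
```

servo_tool(rotation=[[0,0,0],[0,0,0],[0,0,0],[0,0,0]], slide=[[-0.2,0.25,0],[-0.4,0.5,0],[-0.4,0.5,0],[-0.4,0.5,0]], grip=[-1,-1,-1,-1])

```text
clock: 13.8
position: [405.6, -2.9, 169.7]
ee_rot: [-0.545, 0.839, -0.0, -0.0]
contact_force: [0.2, 0.2, -0.4]
gripper_width: 0.2
grasp_force: 0.0
```

Run:
```python
from h import *
t=snap("top","pics/t5.png"); d=snap("side","pics/s5.png")
Z=[world(d,u,v) for v in range(176,192) for u in range(344,366) if d["depth"][v,u]>0]
Z=np.array([p for p in Z if np.hypot(p[0]-499.5,p[1]+150.5)<15 and p[2]<110]); print(len(Z),np.percentile(Z[:,2],[50,90]))
s=read_state(); print(s["clock"],s["contact_force"])
a=cv2.resize(d["image"][150:240,290:420,::-1],(433,300),interpolation=cv2.INTER_CUBIC)
cv2.imwrite("pics/m5.png",np.vstack([a,cv2.resize(t["image"][:,:,::-1],(433,271))]))
```

```text
39 [95.94318543 97.29914799]
13.9 [-0.06050708 -0.49229284 -0.20212298]
```

View pics/m5.png

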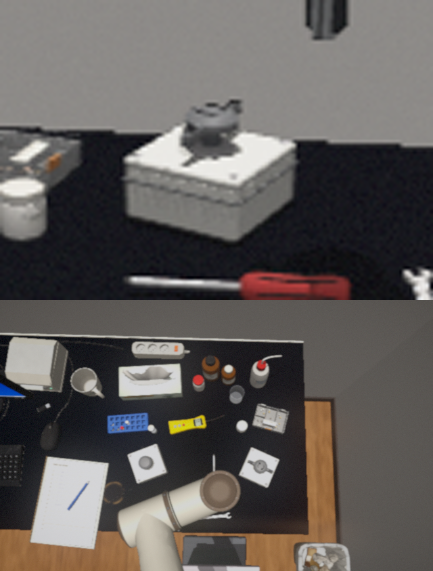

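The button is out, with the crown at about 96-97. The wings are back at rest, nothing else has moved and the arm is clear. I'll compare with the initial reading and hand in.

Run:
```python
from h import *
d=dict(np.load("pics/side.npz"))
Z=[world(d,u,v) for v in range(176,192) for u in range(344,366) if d["depth"][v,u]>0]
Z=np.array([p for p in Z if np.hypot(p[0]-499.5,p[1]+150.5)<15 and p[2]<110]); q=np.percentile(Z[:,2],[50,90]); print(q)
if q[0]<97: print(job_done())
```

```text
[95.82354841 97.48512295]
the job is handed in; nothing more can be done
None
```

The stop button was pushed fully in, stayed in, and came all the way out again when its wing was turned clockwise (final crown height matches the start); nothing else was touched, and the job was handed in at about 14 s — note that the reported TCP lay about 40 mm beyond the real fingertips, so I worked by camera depth and contact force.

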